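# Hook and close the battery case cover

## Robot

A 6-joint arm with a two-finger parallel gripper is mounted at the origin on the work surface. World frame = base frame: x ahead of the robot, y to its left, z up, the work surface at z = 0. Lengths are in m, angles in rad, forces in N, time in s.
With the tool pointing down it reaches from about 0.3 to 0.875 m from the base axis. Payload 6.4 kg.
Tool frame: the origin (TCP) lies between the finger pads; the fingertips stand 25 mm ahead of it and the grasp point (between the pads) lies 6 mm ahead of it; z points along the fingers, y is the line along which they close (so a half turn about z gives the same grasp; the last joint's range is limited). The gripper opens to 85 mm and grips with 20 to 120 N. Pads are 22 mm wide; open, the fingers measure 114 mm over their backs; the gripper's body (76 mm by 85 mm) begins 54 mm behind the grasp point. The pads swing forward as they close: fully open they stand 13 mm farther back than shut.
Start: joints at [0.975, 0.181, 1.607, -0, 1.354, -0.206], TCP at [0.218, 0.532, 0.256] pointing down, gripper open.
Joint ranges: [-2.99, 2.99], [-0.89, 2.07], [0.3, 2.58], [-1.14, 4.28], [0, 2.63], [-3.12, 3.12]. Speed limits (rad/s): [2.57, 2.57, 3.01, 3.14, 3.14, 3.14].

## Interface

Orientations are given as a unit quaternion [w, x, y, z].
In Python, from bench import ctrl gives the robot as it stands.
- The arm moves only by the tool servo_tool, never from a script. Its argument "series" is text: rows parted by semicolons, each of 7 numbers parted by spaces: the gripper command: -1 is fully open, 1 is shut, values between are in proportion, then the shift along the tool's x, y, z in m, then the turn, a rotation vector about the tool's x, y, z in degrees. A call has 1 to 12 rows; each row is the pose to reach, as a shift and turn from the pose commanded when the call began, along the tool's axes at that moment; what a row does not reach only later rows make up. A row lasts 1/12 s, in which the tool goes at most 41.7 mm and 7.16 degrees, less where a joint would pass 70% of its speed; a pose out of reach is approached as far as the arm can. A call with a gripper value outside its range is refused whole. The fingers move at their own pace and stop on an object; the grip force is fixed at half the most. Time passes only in rows, so rows that repeat a pose let the fingers close. It gives the time, the measured TCP pose, the force, the opening and the grip force at its end, in the units of the state.
- ctrl.get_obs(): the state, without advancing time (a new reading comes with each control period).
- ctrl.camera(name): name is "scene" or "top"; returns a dict with "img" (400x640x3 uint8, red, green, blue), "z_map" (400x640 float32, m along the optical axis (not along the pixel's ray), 0 where there is no reading), "fovy" (degrees; the focal length in pixels is half the picture's height over the tangent of half this angle, whatever the lens; pixels are square), "cx", "cy" (the principal point, pixels), "k1" (the pictures are not rectified: a ray, as slopes to the right and down, at radius r is drawn at 1 + k1 r^2 times it, then the intrinsics apply), "extrinsics" (4x4, takes a point from camera to world coordinates). Camera axes: x right, y down, z forward; pixel columns grow to the right and rows downward; lengths in m; the calibration is good to about 2 mm. A picture is of the moment at which its call begins.
- ctrl.hand_in(): hands the job in; it is judged then, once.
The state is a dict: "time_s": time; "q": joint angles; "dq": joint speeds; "joint_efforts": joint torques, N m; "eef_pos": TCP position; "eef_rot": TCP orientation; "wrist_force": force on the tool from outside, world axes, zero at the start; "torque": the same for the moment, N m; "opening": opening from 0.0 (shut) to 1.0 (fully open); "grasp_force": force on a finger pad.
Only numpy, scipy, OpenCV 4.12 (cv2) and the standard library are available. Lean on these libraries where they do the work, as an engineer would, in place of code of your own. Each camera call takes 0.05 s, during which the arm holds its last target. There are 200 camera calls.

## Task

Close the battery case on the bench: take the long cover, the one with a tongue on its edge, by its grip rib, hook the tongue at a tilt under the bridge at the end of the case, then swing the other end down behind the stop wall until the cover lies flat on the case, and let go. Lower it gently, do not let it drop shut, and leave the short cover without a tongue where it is.

Things in the scene. Friction and masses are not known exactly. Their poses are not given: they have to be found in the camera images.
- case: Dark battery case, fixed, 162 (x) x 88 mm (y), origin under its centre, z up. Cover's seat: flat ledge at z 45. At the +x end (away from the robot, +-25 deg) a bridge over x 51 to 73, underside z 63, top 71: slot 18 high, 64 wide between posts, open to -x, shut by a back wall at x 73 (8 thick, z 71). At the -x end a stop wall, x -81 to -73, up to z 61. So the cover cannot enter level. No catches.
- cover_grip (a point): Centre of the grip rib of the long grey cover (loose, 150 g, flat on the bench, at either of two places): plate 100 (x) x 70 (y) x 16 mm; from its +x edge a tongue sticks out 32, 40 wide, 5 thick, level with the underside. On the plate's centre a rib 44 (x) x 14 (y), from 16 to 44 mm above the underside; this point is 30 above the underside. Grip across the 14 mm. x to the tongue, z up.
- cover_tip (a point): Middle of the end of that tongue: 82 mm along x from the grip point, 2.5 mm above the cover's underside; axes as there. Overall the cover is 132 mm long; seated in the 146 mm between stop wall and back wall it has 14 mm of play, half-way with this tip at x 66 of the case. A tilt of 9 to 16 degrees, tongue down, lets it in over the stop wall and under the bridge.
- short_grip (a point): Centre of the grip rib of the other, shorter cover: grey plate 76 x 70 x 16 mm with the same rib and no tongue, loose on the bench. The point is 30 mm above its underside. Not to be moved.
Not all that is in view belongs to the job. What is shaped like the part that bears cover_grip but orange is not meant.

How it is judged:
By the outcome, as a careful person would: the job done as asked, in the order asked, and still so for the second after the job is handed in, with the robot touching nothing.
It also fails if it takes over 42 s, if anything falls off the work surface, if the arm or the gripper's body presses on something with over 40 N, if the wrist force passes 120 N, or if a joint passes its speed limit or range.

## Working session

There is one attempt and no reset: what is moved stays moved. The work goes in short steps, Python scripts to look and compute and a tool call to move; the robot and the scene stay as the last step left them, time stands still between calls to the robot, and variables do not carry over. Pictures are saved under pics/ and viewed, at most 10 in all, crops included, and the job is handed in when it is done.

Besides the shell and the picture viewer there is one more tool, called after "Request:" by a JSON object that holds its "api" and its "payload", one argument or row to a line. servo_tool: Moves the arm, as the interface text tells. Its arguments: {"type":"object","properties":{"series":{"type":"string"}},"required":["series"]}

```bash
mkdir -p pics; cat > h.py <<'E'
import numpy as np, cv2
from bench import ctrl
def cam(n):
    c=ctrl.camera(n); return c
def save(c,f,box=None,s=1):
    im=c["img"][:,:,::-1]
    if box: x0,y0,x1,y1=box; im=im[y0:y1,x0:x1]
    cv2.imwrite("pics/"+f,cv2.resize(im,None,fx=s,fy=s,interpolation=cv2.INTER_CUBIC))
def ray(c,u,v):
    f=200/np.tan(np.radians(c["fovy"])/2)
    K=np.array([[f,0,c["cx"]],[0,f,c["cy"]],[0,0,1.]])
    p=np.stack([np.ravel(u),np.ravel(v)],1).astype(float)
    d=(p-[c["cx"],c["cy"]])/f; s=d.copy()
    for _ in range(30): s=d/(1+c["k1"]*(s**2).sum(1,keepdims=True))
    return np.c_[s,np.ones(len(s))]
def world(c,u,v,z=None):
    """z None: use z_map; else intersect with plane height z"""
    r=ray(c,u,v); E=np.array(c["extrinsics"]); 
    if z is None:
        d=c["z_map"][np.ravel(v).astype(int),np.ravel(u).astype(int)][:,None]
    else:
        w=r@E[:3,:3].T; d=((z-E[2,3])/w[:,2])[:,None]
    return (r*d)@E[:3,:3].T+E[:3,3]
E
python3 - <<'E'
from h import *
for n in("scene","top"):
    c=cam(n); save(c,n+"0.png"); print(n,c["fovy"],c["cx"],c["cy"],c["k1"],np.round(c["extrinsics"],3).tolist())
print(ctrl.get_obs())
E
```

```text
scene 53.80808868084111 320.9785435615179 200.91940550555108 -0.0978771991746044 [[-0.364, 0.555, -0.747, 1.152], [0.931, 0.197, -0.308, 0.371], [-0.024, -0.808, -0.589, 0.547], [0.0, 0.0, 0.0, 1.0]]
top 57.021803248217225 315.34077615430414 202.29168635229342 -0.04203850400205364 [[-0.021, -0.99, 0.141, 0.399], [-1.0, 0.022, 0.007, 0.113], [-0.01, -0.141, -0.99, 0.83], [0.0, 0.0, 0.0, 1.0]]
{'time_s': 0.1, 'q': array([ 9.74748155e-01,  1.81456768e-01,  1.60794875e+00,  1.45157117e-05,
        1.35374654e+00, -2.06299904e-01]), 'dq': array([ 0.00146585, -0.00243215, -0.00268006, -0.00091383,  0.00029176,
        0.00072188]), 'joint_efforts': array([ 8.28324937e-04, -4.45876336e+01, -3.52242100e+01, -1.63128302e-04,
        4.06575302e-03, -4.77865854e-07]), 'eef_pos': array([0.21819031, 0.53149688, 0.25546011]), 'eef_rot': array([-3.10998263e-04,  1.93644533e-01,  9.81071448e-01, -7.15032128e-04]), 'wrist_force': array([ 0.03895093, -0.83708699, -0.06365093]), 'torque': array([-0.00461017,  0.01729576, -0.02037181]), 'grasp_force': 0.0, 'opening': 1.0011426023925138}
```

View pics/top0.png

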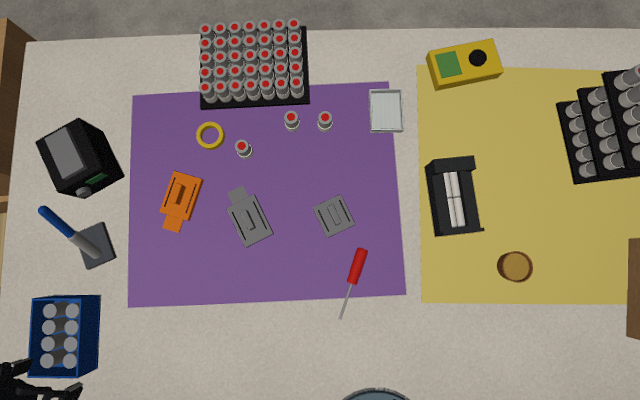

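View pics/scene0.png

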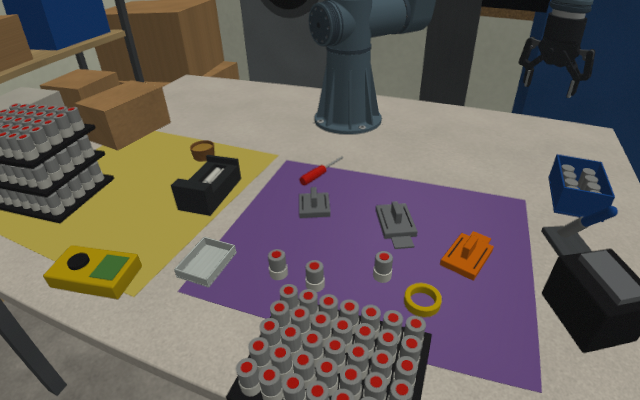

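The top view shows the long grey cover at about (250,218) with its tongue up-left at (237,193). The short cover is at (334,215), and the case at (454,197) with its bridge at the far end (455,163). I'll enlarge both areas.

```bash
python3 - <<'E'
from h import *
c=cam("top")
a=c["img"][170:260,215:295,::-1]; b=c["img"][145:250,415:495,::-1]
a=cv2.resize(a,None,fx=5,fy=5,interpolation=cv2.INTER_CUBIC); b=cv2.resize(b,None,fx=5,fy=5,interpolation=cv2.INTER_CUBIC)
b=cv2.convertScaleAbs(b,alpha=1.8,beta=10)
o=np.zeros((525,800,3),np.uint8); o[:450,:400]=a; o[:525,400:]=b
cv2.imwrite("pics/crop.png",o)
# heights map
v,u=np.mgrid[0:400,0:640]; P=world(c,u,v).reshape(400,640,3)
np.save("P.npy",P)
Z=P[...,2]
def fit(m,name):
    q=P[m][:,:2].astype(np.float32); r=cv2.minAreaRect(q); print(name,m.sum(),np.round(q.mean(0),4),r, np.round(np.median(Z[m]),4))
box=np.zeros((400,640),bool); box[170:260,215:295]=1
fit(box&(Z>.009)&(Z<.022),"plate"); fit(box&(Z>.036),"rib")
box[:]=0; box[145:250,415:495]=1
fit(box&(Z>.066),"case z71"); fit(box&(Z>.055)&(Z<.065),"stop 61"); fit(box&(Z>.04),"case>40"); fit(box&(Z>.03)&(Z<.05),"ledge")
E
```

```text
plate 1255 [0.4767 0.2658] ((0.4817590117454529, 0.2689902186393738), (0.10982901602983475, 0.07074848562479019), 25.818037033081055) 0.017
rib 175 [0.4626 0.238 ] ((0.4368976354598999, 0.20314688980579376), (0.19345396757125854, 0.03230157867074013), 57.63997268676758) 0.045
case z71 638 [ 0.5739 -0.1626] ((0.5149200558662415, -0.04582759737968445), (0.060313887894153595, 0.3885538876056671), 27.389789581298828) 0.0721
stop 61 198 [ 0.4609 -0.1835] ((0.5160935521125793, -0.1824619024991989), (0.16135182976722717, 0.09016083180904388), 4.552938938140869) 0.0618
case>40 2479 [ 0.5201 -0.1771] ((0.5018308758735657, -0.053706929087638855), (0.1655433475971222, 0.35493266582489014), 6.751974582672119) 0.047
ledge 2542 [ 0.5081 -0.1818] ((0.5169134736061096, -0.18348771333694458), (0.16302728652954102, 0.09153018891811371), 4.698915004730225) 0.0446
```

View pics/crop.png

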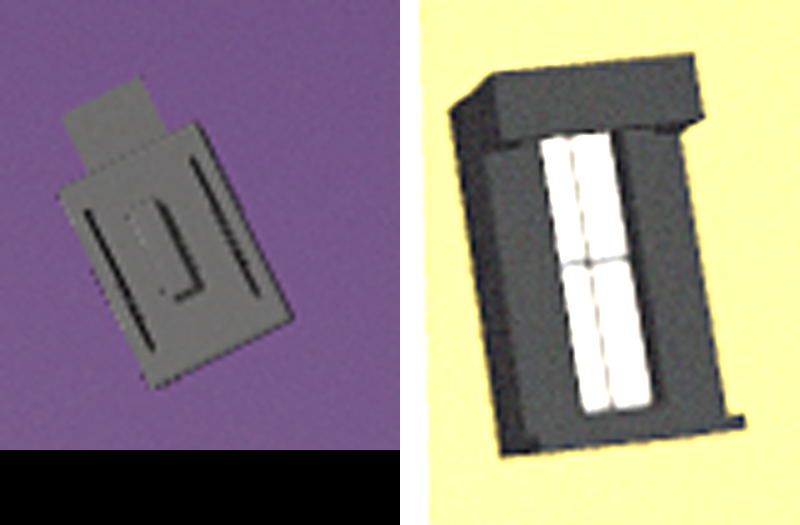

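The enlarged crop shows the plate corners at crop pixels (60,193), (200,125), (293,320), (155,387) and the tongue end at (62,118), (140,76). The bridge top corners are at (498,72), (693,53), (704,118), (497,140).

```bash
python3 - <<'E'
from h import *
c=cam("top")
A=lambda p:(np.array(p)[:,0]/5+215-.4,np.array(p)[:,1]/5+170-.4)
B=lambda p:((np.array(p)[:,0]-400)/5+415-.4,np.array(p)[:,1]/5+145-.4)
p=world(c,*A([(60,193),(200,125),(293,320),(155,387)]),.016); t=world(c,*A([(62,118),(140,76)]),.005)
print("plate",p.round(4)[:,:2].tolist(),p.mean(0).round(4)); tm=t.mean(0); print("tip",tm.round(4))
d=p[0]+p[1]-p[2]-p[3]; print(np.degrees(np.arctan2(d[1],d[0])),np.hypot(*d[:2])/2, np.degrees(np.arctan2(*(tm-p.mean(0))[1::-1])),np.hypot(*(tm-p.mean(0))[:2]))
b=world(c,*B([(498,72),(693,53),(704,118),(497,140)]),.071); print("bridge",b.round(4)[:,:2].tolist())
g=world(c,*B([(500,455),(742,428)]),.0); print(g.round(4))
P=np.load("P.npy"); Z=P[...,2]
def fit(m,box,n):
    k=np.zeros(m.shape,np.uint8); x0,y0,x1,y1=box; k[y0:y1,x0:x1]=m[y0:y1,x0:x1]
    nn,l,s,_=cv2.connectedComponentsWithStats(k,connectivity=4); i=1+np.argmax(s[1:,4]); q=P[l==i]
    print(n,len(q),cv2.minAreaRect(q[:,:2].astype(np.float32)),np.median(q[:,2]).round(4),q.mean(0).round(4))
C=(215,170,295,260);D=(415,145,495,250)
fit((Z>.036)&(Z<.06),C,"rib"); fit((Z>.010)&(Z<.022),C,"plate"); fit((Z>.066)&(Z<.078),D,"bridge"); fit((Z>.056)&(Z<.066),D,"stop"); fit((Z>.04)&(Z<.05),D,"ledge"); fit((Z>.03)&(Z<.08),D,"all")
E
```

```text
plate [[0.506, 0.3178], [0.5354, 0.2549], [0.447, 0.2134], [0.4188, 0.2746]] [0.4768 0.2651 0.016 ]
tip [0.5513 0.3023 0.005 ]
25.75045649172891 0.09746157129834433 26.484280940928056 0.08321311799432088
bridge [[0.5943, -0.1358], [0.6009, -0.2201], [0.5725, -0.2224], [0.5648, -0.1334]]
[[ 0.4354 -0.1482 -0.    ]
 [ 0.4449 -0.2593  0.    ]]
rib 143 ((0.4772948622703552, 0.26686832308769226), (0.043688900768756866, 0.01432197168469429), 25.279346466064453) 0.0446 [0.4769 0.2661 0.0444]
plate 1253 ((0.47760385274887085, 0.2669799029827118), (0.10059718787670135, 0.07074848562479019), 25.818037033081055) 0.017 [0.4766 0.2657 0.0169]
bridge 608 ((0.5831869840621948, -0.177112877368927), (0.030817832797765732, 0.08877740800380707), 4.6953840255737305) 0.072 [ 0.5825 -0.1762  0.0719]
stop 168 ((0.43977978825569153, -0.18958954513072968), (0.008217945694923401, 0.08801662921905518), 4.943248271942139) 0.062 [ 0.4397 -0.1884  0.0618]
ledge 1580 ((0.5169981718063354, -0.18348073959350586), (0.1628572940826416, 0.09153018891811371), 4.698915004730225) 0.046 [ 0.5059 -0.1824  0.0459]
all 3375 ((0.5170323848724365, -0.18349817395210266), (0.1634599268436432, 0.09161321073770523), 4.918797969818115) 0.0459 [ 0.519  -0.1806  0.0489]
```

```bash
cat >> h.py <<'E'
from scipy.spatial.transform import Rotation as Ro
def cur():
    o=ctrl.get_obs(); q=o["eef_rot"]; return o["eef_pos"],Ro.from_quat([q[1],q[2],q[3],q[0]])
def tool(yaw,tilt=0):   # object yaw, tilt (deg, tongue down); tool x = -object x, tool z = -object z
    return Ro.from_euler("ZY",[yaw,tilt],degrees=True)*Ro.from_matrix(np.diag([-1,1,-1.]))
def go(p,R,base=None):  # base = (p0,R0) commanded, else measured
    p0,R0=base or cur()
    print("shift",R0.inv().apply(np.array(p)-p0).round(4),"turn",(R0.inv()*R).as_rotvec(degrees=True).round(2))
E
python3 - <<'E'
from h import *
go([.477,.2655,.13],tool(25.7))
E
```

```text
shift [-0.3404 -0.1477  0.1258] turn [-5.000e-02 -4.000e-02 -4.803e+01]
```

Request:
{"api": "servo_tool", "payload": {
  "series": "-1 -0.034 -0.0148 0.0126 0 0 -4.8; -1 -0.068 -0.0295 0.025 0 0 -9.6; -1 -0.102 -0.0443 0.0377 0 0 -14.4; -1 -0.136 -0.059 0.05 0 0 -19.2; -1 -0.17 -0.0738 0.063 0 0 -24; -1 -0.204 -0.0886 0.0755 0 0 -28.8; -1 -0.238 -0.103 0.088 0 0 -33.6; -1 -0.272 -0.118 0.1006 0 0 -38.4; -0.8 -0.306 -0.133 0.113 0 0 -43.2; -0.5 -0.3404 -0.1477 0.1258 0 0 -48; -0.3 -0.3404 -0.1477 0.1258 0 0 -48; -0.3 -0.3404 -0.1477 0.1258 0 0 -48"
}}

```text
time_s: 1.2
eef_pos: [0.4778, 0.2642, 0.1294]
eef_rot: [-0.001, -0.22, 0.976, -0.0]
wrist_force: [0.1, 0.7, -0.7]
opening: 0.649
grasp_force: 0.0
```

```bash
python3 - <<'E'
from h import *
o=ctrl.get_obs();print(o["time_s"],o["eef_pos"],o["opening"],o["q"].round(2))
go([.477,.2655,.044],tool(25.7))
E
```

```text
1.2 [0.47779396 0.26415949 0.12944642] 0.6485609564279027 [ 0.29  0.27  1.78  0.    1.09 -1.73]
shift [-0.      0.0015  0.0854] turn [ 0.02 -0.12 -0.29]
```

Request:
{"api": "servo_tool", "payload": {
  "series": "-0.3 0 0 0.025 0 0 0; -0.3 0 0.0005 0.05 0 0 0; -0.3 0 0.0005 0.07 0 0 0; -0.3 0 0.0005 0.08 0 0 0; -0.3 0 0.0005 0.0855 0 0 0; -0.3 0 0.0005 0.0855 0 0 0; 0.2 0 0.0005 0.0855 0 0 0; 0.5 0 0.0005 0.0855 0 0 0; 0.7 0 0.0005 0.0855 0 0 0; 1 0 0.0005 0.0855 0 0 0; 1 0 0.0005 0.0855 0 0 0; 1 0 0.0005 0.0855 0 0 0"
}}

```text
time_s: 2.2
eef_pos: [0.4781, 0.2668, 0.0464]
eef_rot: [0.001, -0.222, 0.975, 0.0]
wrist_force: [-1.0, 0.0, 6.1]
opening: 0.147
grasp_force: 60.3
```

Request:
{"api": "servo_tool", "payload": {
  "series": "1 0 0 0 0 0 0; 1 0 0 0 0 0 0; 1 0 0 0 0 0 0; 1 0 0 0 0 0 0"
}}

```text
time_s: 2.53
eef_pos: [0.4781, 0.2668, 0.0464]
eef_rot: [0.001, -0.222, 0.975, 0.0]
wrist_force: [-0.3, -0.5, 6.6]
opening: 0.155
grasp_force: 60.3
```

```bash
python3 - <<'E'
from h import *
o=ctrl.get_obs();print(o["time_s"],o["eef_pos"],o["opening"],o["wrist_force"])
c=cam("scene"); save(c,"g.png",(340,150,460,260),5)
E
```

```text
2.5333 [0.47807196 0.26676118 0.04639729] 0.15453724853464357 [-0.26046819 -0.50271224  6.62686433]
```

View pics/g.png

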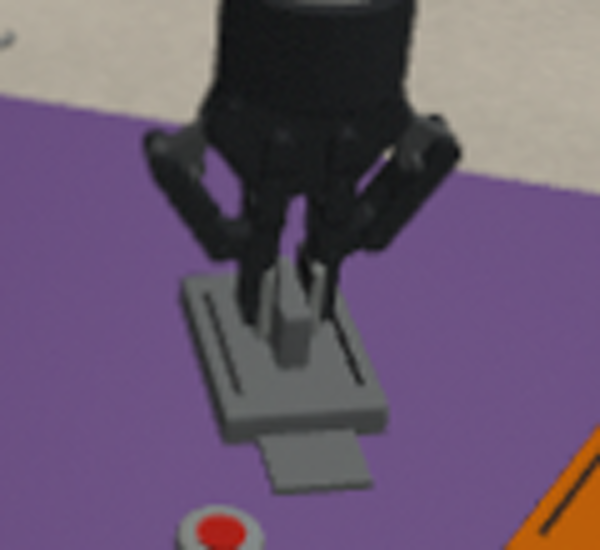

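The fingers hold the rib well: opening 0.155, force 60 N, rib between the pads with the fingertips just on the plate. Next I lift and plan the transfer.

Request:
{"api": "servo_tool", "payload": {
  "series": "1 0 0 -0.01 0 0 0; 1 0 0 -0.03 0 0 0; 1 0 0 -0.06 0 0 0; 1 0 0 -0.09 0 0 0; 1 0 0 -0.12 0 0 0; 1 0 0 -0.14 0 0 0; 1 0 0 -0.14 0 0 0; 1 0 0 -0.14 0 0 0"
}}

```text
time_s: 3.25
eef_pos: [0.4776, 0.2665, 0.1864]
eef_rot: [0.001, -0.222, 0.975, 0.0]
wrist_force: [-0.1, -0.4, -1.4]
opening: 0.149
grasp_force: 59.2
```

```bash
cat >> h.py <<'E'
CASE=np.array([.517,-.183]); CY=4.9
def pose(tx,tz,th,c=(.0014,.0464),ty=0.):
    """TCP pose for tongue-end underside at case (tx,ty,tz), tilt th deg; c = TCP (x, height over underside) in cover"""
    l=Ro.from_euler("Y",th,degrees=True).apply([c[0]-.082,0,c[1]])+[tx,ty,tz]
    return Ro.from_euler("Z",CY,degrees=True).apply(l)+[*CASE,0], tool(CY,th)
E
python3 - <<'E'
from h import *
o=ctrl.get_obs();print(o["time_s"],o["eef_pos"],o["wrist_force"],o["torque"],o["opening"])
p,R=pose(.03,.110,12); print(p); go(p,R)
E
```

```text
3.25 [0.47759485 0.26647945 0.18637666] [-0.11202482 -0.4327949  -1.40270013] [-0.01274772  0.02736672  0.03697601] 0.14944425259287525
[ 0.47795164 -0.18634763  0.17214373]
shift [ 0.1958 -0.4083  0.0139] turn [-2.17 12.03 20.69]
```

Request:
{"api": "servo_tool", "payload": {
  "series": "1 0.004 -0.008 0 0 0 1; 1 0.014 -0.03 0 0 0 3; 1 0.028 -0.058 0 0 0 5; 1 0.042 -0.088 0 0 0 7; 1 0.056 -0.118 0 0 0 9; 1 0.07 -0.147 0 0 0 11; 1 0.084 -0.176 0 0 0 13; 1 0.098 -0.205 0 0 0 15; 1 0.112 -0.234 0 0 0 17; 1 0.126 -0.263 0 0 0 19; 1 0.138 -0.286 0 0 0 20; 1 0.144 -0.3 0 0 0 20.7"
}}

```text
time_s: 4.25
eef_pos: [0.4752, -0.0691, 0.1828]
eef_rot: [-0.002, -0.041, 0.999, 0.0]
wrist_force: [0.3, 0.1, -1.3]
opening: 0.153
grasp_force: 59.1
```

```bash
python3 - <<'E'
from h import *
p,R=pose(.03,.110,12); print(p); go(p,R)
E
```

```text
[ 0.47795164 -0.18634763  0.17214373]
shift [ 0.0068 -0.1171  0.0106] turn [ 0.07 11.77 -0.16]
```

Request:
{"api": "servo_tool", "payload": {
  "series": "1 0.001 -0.01 0.001 0 1 0; 1 0.002 -0.03 0.002 0 3 0; 1 0.004 -0.055 0.004 0 5 0; 1 0.005 -0.08 0.006 0 7.5 0; 1 0.006 -0.1 0.008 0 10 0; 1 0.007 -0.112 0.008 0 11.5 0; 1 0.007 -0.118 0.008 0 12 0; 1 0.007 -0.118 0.008 0 12 0; 1 0.007 -0.118 0.008 0 12 0; 1 0.007 -0.118 0.008 0 12 0"
}}

```text
time_s: 5.08
eef_pos: [0.48, -0.1834, 0.1765]
eef_rot: [-0.105, -0.043, 0.994, -0.004]
wrist_force: [1.1, 1.1, -0.8]
opening: 0.15
grasp_force: 59.2
```

```bash
python3 - <<'E'
from h import *
p,R=pose(.03,.110,12); print(p); go(p,R)
c=cam("top"); d=cam("scene")
a=cv2.resize(c["img"][130:260,395:515,::-1],None,fx=3.3,fy=3.3,interpolation=cv2.INTER_CUBIC)
b=cv2.resize(d["img"][80:230,130:260,::-1],None,fx=3,fy=3,interpolation=cv2.INTER_CUBIC)
o=np.zeros((450,800,3),np.uint8); o[:a.shape[0],:a.shape[1]]=a; o[:b.shape[0],400:400+b.shape[1]]=b
cv2.imwrite("pics/h.png",cv2.convertScaleAbs(o,alpha=1.6))
E
```

```text
[ 0.47795164 -0.18634763  0.17214373]
shift [ 0.0013 -0.0027  0.0047] turn [ 0.04 -0.03  0.11]
```

View pics/h.png

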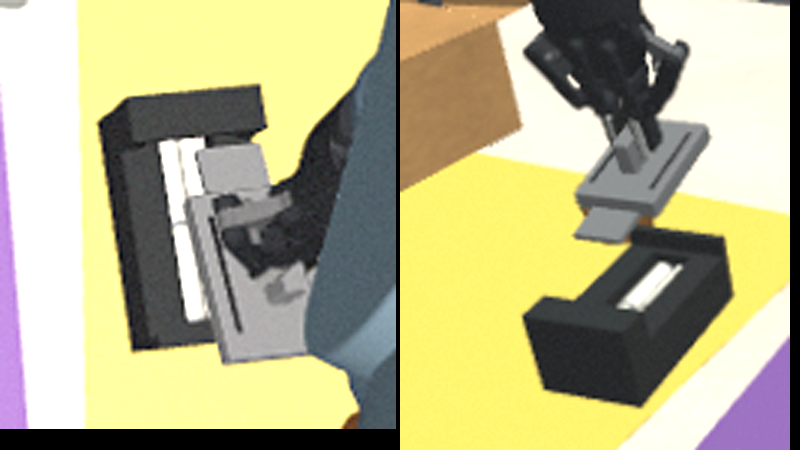

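The tongue hangs over the case, nose down. Its end corners are at crop pixels (198,150) and (260,143), and the pose is tilted as intended. I'll check the tip in case coordinates.

```bash
python3 - <<'E'
from h import *
c=cam("top")
q=np.array([(198,150),(260,143)])/3.3+[395-.35,130-.35]
o=ctrl.get_obs();print(o["time_s"],o["eef_pos"])
p0,R0=cur()
# predicted tip (top edge of tongue end) from the measured TCP
l=np.array([.082-.0014,0,.005-.0464]); tp=p0+ (R0*Ro.from_matrix(np.diag([-1,1,-1.]))).apply(l)
w=world(c,q[:,0],q[:,1],tp[2])
f=lambda x:Ro.from_euler("Z",-CY,degrees=True).apply(x-[*CASE,0]).round(4)
print("pred",f(tp),"seen",f(w),f(w.mean(0)), "zmap",f(world(c,q.mean(0)[:1],q.mean(0)[1:]+2)))
p,R=pose(.03,.055,12); go(p,R)
E
```

```text
5.2333 [ 0.48027759 -0.18376205  0.17715036]
pred [0.0336 0.0025 0.1199] seen [[ 0.0332  0.022   0.1199]
 [ 0.0335 -0.016   0.1199]] [0.0333 0.003  0.1199] zmap [[0.029  0.0045 0.1218]]
shift [-0.01   -0.0024  0.0592] turn [-0.02  0.02  0.12]
```

Request:
{"api": "servo_tool", "payload": {
  "series": "1 -0.001 -0.0005 0.006 0 0 0; 1 -0.003 -0.001 0.02 0 0 0; 1 -0.006 -0.0015 0.035 0 0 0; 1 -0.008 -0.002 0.048 0 0 0; 1 -0.009 -0.0024 0.056 0 0 0; 1 -0.01 -0.0024 0.0592 0 0 0; 1 -0.01 -0.0024 0.0592 0 0 0; 1 -0.01 -0.0024 0.0592 0 0 0"
}}

```text
time_s: 5.9
eef_pos: [0.4784, -0.1873, 0.1174]
eef_rot: [-0.104, -0.043, 0.994, -0.005]
wrist_force: [0.5, -0.6, -1.2]
opening: 0.147
grasp_force: 59.2
```

```bash
python3 - <<'E'
from h import *
p,R=pose(.03,.055,12); go(p,R)
for a in[(.045,.053,12),(.066,.050,12)]: p,R=pose(*a); go(p,R)
E
```

```text
shift [0.0003 0.001  0.0003] turn [-0.04  0.03  0.07]
shift [-0.0148  0.0009 -0.0008] turn [-0.04  0.03  0.07]
shift [-0.036   0.0009 -0.0023] turn [-0.04  0.03  0.07]
```

Request:
{"api": "servo_tool", "payload": {
  "series": "1 -0.004 0.0005 0 0 0 0; 1 -0.01 0.001 -0.0005 0 0 0; 1 -0.017 0.001 -0.001 0 0 0; 1 -0.024 0.001 -0.0015 0 0 0; 1 -0.031 0.001 -0.002 0 0 0; 1 -0.035 0.001 -0.0023 0 0 0; 1 -0.036 0.001 -0.0023 0 0 0; 1 -0.036 0.001 -0.0023 0 0 0"
}}

```text
time_s: 6.57
eef_pos: [0.5138, -0.1829, 0.1115]
eef_rot: [-0.105, -0.043, 0.994, -0.004]
wrist_force: [-0.3, -0.1, -1.5]
opening: 0.149
grasp_force: 59.2
```

```bash
python3 - <<'E'
from h import *
o=ctrl.get_obs();print(o["wrist_force"])
for a in[(.066,.050,12),(.066,.047,12),(.066,.0465,9),(.066,.0465,6),(.066,.0465,3),(.066,.046,0)]: p,R=pose(*a); go(p,R)
d=cam("scene"); b=cv2.resize(d["img"][80:230,130:260,::-1],None,fx=4,fy=4,interpolation=cv2.INTER_CUBIC)
cv2.imwrite("pics/i.png",cv2.convertScaleAbs(b,alpha=1.8))
E
```

```text
[-0.30075481 -0.06836387 -1.45612365]
shift [ 0.0002 -0.0003 -0.0006] turn [-0.01 -0.02  0.09]
shift [-0.0005 -0.0003  0.0023] turn [-0.01 -0.02  0.09]
shift [ 0.0017 -0.0003  0.0071] turn [-0.01 -3.02  0.09]
shift [ 0.0038 -0.0003  0.0115] turn [-0.   -6.02  0.09]
shift [ 0.0057 -0.0003  0.016 ] turn [-0.   -9.02  0.09]
shift [ 0.0072 -0.0003  0.0211] turn [  0.   -12.02   0.09]
```

View pics/i.png

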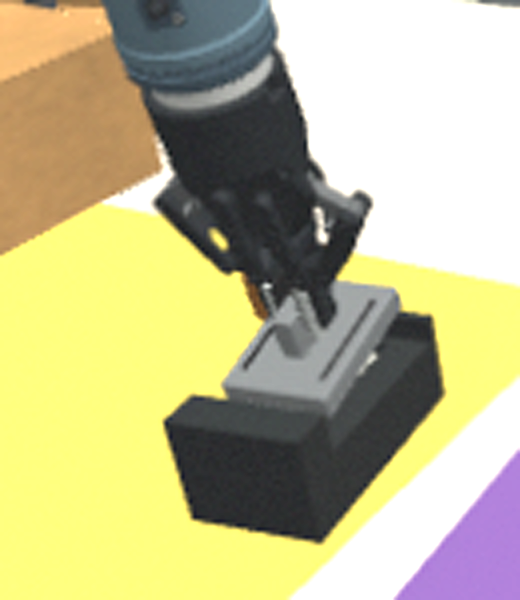

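The tongue is under the bridge, and the plate's front edge shows at about (225–335, 390–410). The tail is still up over the stop wall with no contact force. Now I swing it down.

Request:
{"api": "servo_tool", "payload": {
  "series": "1 -0.0003 0 0.0015 0 -0.5 0; 1 0 0 0.003 0 -1.2 0; 1 0.001 0 0.0055 0 -2.2 0; 1 0.0017 0 0.007 0 -3 0; 1 0.0024 0 0.0085 0 -4 0; 1 0.0031 0 0.01 0 -5 0; 1 0.0038 0 0.0115 0 -6 0; 1 0.0045 0 0.013 0 -7 0; 1 0.0051 0 0.0145 0 -8 0; 1 0.0057 0 0.016 0 -9 0; 1 0.0057 0 0.016 0 -9 0"
}}

```text
time_s: 7.53
eef_pos: [0.5039, -0.1837, 0.0969]
eef_rot: [-0.026, -0.043, 0.999, -0.001]
wrist_force: [-0.1, 0.2, -1.9]
opening: 0.148
grasp_force: 59.1
```

```bash
python3 - <<'E'
from h import *
o=ctrl.get_obs();print(o["wrist_force"],o["torque"],o["eef_pos"])
for a in[(.066,.0465,3),(.066,.0465,1.5),(.066,.0465,0),(.066,.045,0)]: p,R=pose(*a); go(p,R)
E
```

```text
[-0.08140896  0.15954937 -1.93947299] [-0.0071005  -0.01229022  0.03546774] [ 0.50389642 -0.18370782  0.09692997]
shift [-0.001  -0.0004 -0.0002] turn [0.03 0.03 0.05]
shift [ 0.0001 -0.0004  0.0019] turn [ 0.03 -1.47  0.05]
shift [ 0.0013 -0.0004  0.0041] turn [ 0.03 -2.97  0.04]
shift [ 0.0012 -0.0004  0.0056] turn [ 0.03 -2.97  0.04]
```

Request:
{"api": "servo_tool", "payload": {
  "series": "1 -0.0005 0 0.0007 0 -0.5 0; 1 -0.0002 0 0.0013 0 -1 0; 1 0.0001 0 0.002 0 -1.5 0; 1 0.0005 0 0.0027 0 -2 0; 1 0.0009 0 0.0034 0 -2.5 0; 1 0.0013 0 0.0041 0 -3 0; 1 0.0013 0 0.0046 0 -3 0; 1 0.0013 0 0.005 0 -3 0; 1 0.0013 0 0.0053 0 -3 0; 1 0.0013 0 0.0053 0 -3 0; 1 0.0013 0 0.0053 0 -3 0"
}}

```text
time_s: 8.45
eef_pos: [0.5032, -0.184, 0.0921]
eef_rot: [0.0, -0.043, 0.999, -0.0]
wrist_force: [0.6, -0.3, -1.8]
opening: 0.149
grasp_force: 59.1
```

```bash
python3 - <<'E'
from h import *
o=ctrl.get_obs();print(o["wrist_force"],o["torque"],o["eef_pos"])
for a in[(.066,.045,0)]: p,R=pose(*a); go(p,R)
E
```

```text
[ 0.61308376 -0.30303192 -1.83708326] [-0.00948817  0.00858381 -0.01177972] [ 0.50323859 -0.1840241   0.09210054]
shift [ 0.0008 -0.0002  0.0007] turn [-0.    0.    0.07]
```

Not in contact yet, so I lower it in 0.3 mm steps.

Request:
{"api": "servo_tool", "payload": {
  "series": "1 0 0 0.0003 0 0 0; 1 0 0 0.0006 0 0 0; 1 0 0 0.0009 0 0 0; 1 0 0 0.0012 0 0 0; 1 0 0 0.0012 0 0 0; 1 0 0 0.0012 0 0 0"
}}

```text
time_s: 8.95
eef_pos: [0.5032, -0.184, 0.0914]
eef_rot: [0.0, -0.043, 0.999, -0.0]
wrist_force: [-2.8, 0.4, 5.6]
opening: 0.149
grasp_force: 60.1
```

Contact at the expected height, about 7 N. Now I release and retreat straight up.

Request:
{"api": "servo_tool", "payload": {
  "series": "0.6 0 0 0 0 0 0; 0.3 0 0 0 0 0 0; 0 0 0 0 0 0 0; -0.2 0 0 0 0 0 0; -0.2 0 0 0 0 0 0; -0.2 0 0 -0.005 0 0 0; -0.2 0 0 -0.02 0 0 0; -0.2 0 0 -0.05 0 0 0; -0.2 0 0 -0.08 0 0 0; -0.2 0 0 -0.11 0 0 0; -0.2 0 0 -0.14 0 0 0; -0.2 0 0 -0.15 0 0 0"
}}

```text
time_s: 9.95
eef_pos: [0.505, -0.1851, 0.2464]
eef_rot: [0.003, -0.043, 0.999, -0.002]
wrist_force: [-0.2, 0.2, 0.9]
opening: 0.604
grasp_force: 0.0
```

Request:
{"api": "servo_tool", "payload": {
  "series": "-0.2 0.02 0.03 0 0 0 0; -0.2 0.04 0.06 0 0 0 0; -0.2 0.06 0.09 0 0 0 0; -0.2 0.07 0.12 0 0 0 0; -0.2 0.08 0.15 0 0 0 0; -0.2 0.08 0.18 0 0 0 0; -0.2 0.08 0.2 0 0 0 0; -0.2 0.08 0.2 0 0 0 0; -0.2 0.08 0.2 0 0 0 0; -0.2 0.08 0.2 0 0 0 0"
}}

```text
time_s: 10.78
eef_pos: [0.4062, 0.0079, 0.2408]
eef_rot: [-0.0, -0.044, 0.999, -0.0]
wrist_force: [0.8, -0.3, 0.1]
opening: 0.599
grasp_force: 0.0
```

```bash
python3 - <<'E'
from h import *
c=cam("top"); d=cam("scene")
a=cv2.resize(c["img"][140:250,405:505,::-1],None,fx=4,fy=4,interpolation=cv2.INTER_CUBIC)
b=cv2.resize(d["img"][130:230,150:250,::-1],None,fx=4,fy=4,interpolation=cv2.INTER_CUBIC)
o=np.zeros((440,800,3),np.uint8); o[:,:400]=a; o[:400,400:]=b
cv2.imwrite("pics/j.png",cv2.convertScaleAbs(o,alpha=1.6))
# plate height along case x
f=Ro.from_euler("Z",CY,degrees=True)
v,u=np.mgrid[140:250,405:505]; P=world(c,u,v); L=f.inv().apply(P-[*CASE,0])
for x in np.arange(-.075,.08,.01):
    m=(abs(L[:,0]-x)<.003)&(abs(abs(L[:,1])-.018)<.008); print(round(x,3),m.sum(),np.median(L[m,2]).round(4) if m.any() else None)
E
```

```text
-0.075 0 None
-0.065 0 None
-0.055 0 None
-0.045 0 None
-0.035 0 None
-0.025 0 None
-0.015 0 None
-0.005 0 None
0.005 11 0.0626
0.015 28 0.0619
0.025 38 0.0624
0.035 27 0.0617
0.045 40 0.0505
0.055 52 0.0718
0.065 44 0.0721
0.075 44 0.0721
```

View pics/j.png

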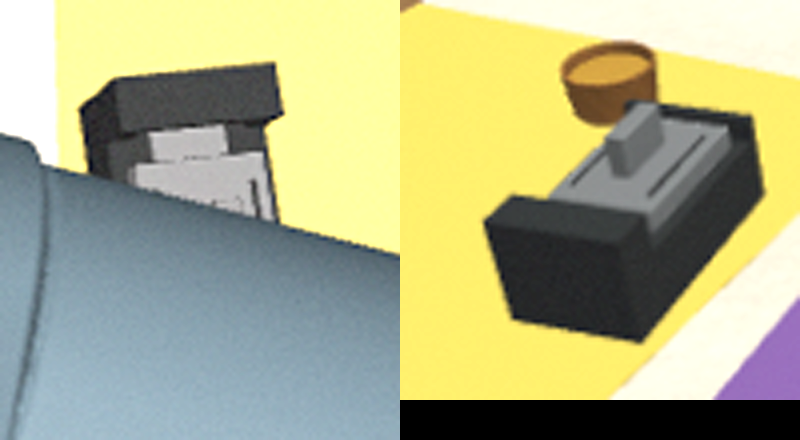

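The cover lies flat behind the stop wall with its tongue under the bridge: the plate top reads a constant 62 mm, about 61 mm after the camera's known bias. The arm is clear, so I'm handing in.

```bash
python3 -c "
from bench import ctrl
print(ctrl.hand_in())"
```

```text
the job is handed in; nothing more can be done
None
```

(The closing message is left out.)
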